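# Release the eccentric and push the clamp slide home

### The arm

A 6-joint arm with a two-finger parallel gripper is mounted at the origin on the work surface. World frame = base frame: x ahead of the robot, y to its left, z up, the work surface at z = 0. Lengths are in m, angles in rad, forces in N, time in s.
With the tool pointing down it reaches from about 0.375 to 0.9 m from the base axis. Payload 3.1 kg.
Tool frame: the origin (TCP) lies at the very end of the fingers, on their centre line; the grasp point (between the pads) lies 19 mm behind it (tcp_to_grasp is the distance from the TCP to the grasp point, in m); z points along the fingers, y is the direction in which the jaws open and shut (so a half turn about z gives the same grasp; the last joint's range is limited). The gripper opens to 85 mm and grips with 20 to 120 N. Pads are 22 mm wide; open, the fingers measure 114 mm over their backs; the gripper's body (76 mm by 85 mm) begins 54 mm behind the grasp point. The pads swing forward as they close: fully open they stand 13 mm farther back than shut.
Start: joints at [1.062, 0.527, 1.433, -0, 1.181, -0.178], TCP at [0.202, 0.591, 0.231] pointing down, gripper open.
Joint ranges: [-3.08, 3.08], [-0.75, 2.2], [0.22, 2.44], [-1.43, 4.57], [0, 2.65], [-2.85, 2.85]. Speed limits (rad/s): [2.79, 2.79, 3.14, 3.14, 3.14, 3.14].

### API

Orientations are given as a unit quaternion [x, y, z, w].
In Python, from station import sense, snapshot, camera_info, sign_off, tcp_to_grasp gives the robot as it stands.
- The arm moves only by the shell command python3 -m inch 'ROWS' [FORCE]. ROWS is JSON, a list of rows, each a list of 3 entries, a list of its own where there are three numbers: the closure, from -1 (fully open) to 1 (shut), so that 0 is half open, then the shift along the tool's x, y, z normalised to -1 to 1, where 1 is 10 cm, then the turn, a rotation vector about the tool's x, y, z normalised to -1 to 1, where 1 is 360 degrees. In form: [[jaw, [dx, dy, dz], [ax, ay, az]], ...]. A call has 1 to 20 rows; each row is the pose to reach, as a shift and turn from the pose commanded when the call began, along the tool's axes at that moment, turning the shorter way round; what a row does not reach only later rows make up. A row lasts 1/10 s, in which the tool goes at most 50 mm and 8.59 degrees, less where a joint would pass 70% of its speed; a pose out of reach is approached as far as the arm can. A call with a number of a shift or a turn outside -1 to 1 is refused whole. A call with a gripper value outside its range is refused whole. The fingers move at their own pace and stop on an object; FORCE is the grip in N (left out, the last holds). Time passes only in rows, so rows that repeat a pose let the fingers close. It gives the time, the measured TCP pose, the force and the opening at its end, in the units of the state.
- sense(): the state, without advancing time (a new reading comes with each control period).
- snapshot(name): name is "side" or "top"; returns (picture, depth): 420x560x3 uint8, blue, green, red; 420x560 float32, m along the optical axis (not along the pixel's ray), 0 where there is no reading.
- camera_info(name): a dict with "K" (3x3 intrinsics, pixels), "origin" and "orientation" of the camera in the world. Camera axes: x right, y down, z forward; pixel columns grow to the right and rows downward; lengths in m; the calibration is good to about 2 mm. A picture is of the moment at which its call begins. camera_info takes no time and is no camera call.
- sign_off(): hands the job in, once; it reports no verdict.
The state is a dict: "t": time; "q": joint angles; "qd": joint speeds; "tau": joint torques, N m; "tcp_pos": TCP position; "tool_rot": TCP orientation; "force": force on the tool from outside, world axes, zero at the start; "ft_torque": the same for the moment, N m; "finger_gap": opening from 0.0 (shut) to 1.0 (fully open).
Only numpy, scipy, OpenCV 4.12 (cv2) and the standard library are available. Lean on these libraries where they do the work, as an engineer would, in place of code of your own. Each camera call takes 0.05 s, during which the arm holds its last target.

### The job

The yellow eccentric cam on the welding fixture blocks the clamp slide. Push its red lever post round, counter-clockwise seen from above, until the lever lies over the green mark (the cam's low point), and only then push the blue slide forward by its upright plate until its jaw has driven the copper-coloured bracket square and snug against the grey fence. Leave the lever on the mark and the slide home, let the jaw move the bracket (neither touch nor lift it with the gripper), and leave the jar, wrench, ring and offcut where they are.

Things in the scene. Friction and masses are not known exactly. Their poses are not given: they have to be found in the camera images.
- fixture: Bolted-down aluminium welding fixture, base plate 290 x 195 x 12 mm (fixture x -115 to 175, y -70 to 125 mm). Origin: on the cam's vertical pivot axis, at bench height (underside of the base plate); x = the slide's forward direction, z up. No part of the fixture stands higher than 84 mm above the bench.
- cam (a joint): Turn of the cam, rad, counter-clockwise from above positive. 0 = low point: lever along fixture +x over the green mark, slide free (within 0.3 rad). Starts at -2.8 to -1.9 (lever back / to the fixture's -y side); stops at -3.0 and +0.7, so it can overshoot. Yellow disc, radius 38, centre 18 mm off the pivot towards the lever, z 14 to 26 mm. Stays where left; friction about 3.5 N at the post.
- post_top (a point): Centre of the top of the red upright lever post (cylinder, diameter 18 mm, z 34 to 84 mm above the bench), which stands at the end of the lever, 85 mm from the pivot axis. The lever arm below it is 22 mm wide, z 26 to 34 mm.
- slide (a joint): Forward travel of the blue clamp slide, m, along fixture +x; 0 = fully back (starts 0 to 0.002). Home is about 0.036, where the jaw presses the bracket on the fence; hard stop at 0.040. Stays where it is left; friction about 3 N. While the cam is up it strikes the cam after 2 to 16 mm.
- push_face (a point): Middle of the top edge of the rear face (facing fixture -x) of the slide's blue upright push plate: 50 mm wide in fixture y, 12 mm thick, z 14 to 70 mm above the bench; the face is at fixture x = -85 mm + slide travel, centre y = 80 mm. Behind it lies nothing but the base plate.
- bracket: Loose copper-coloured angle bracket, 0.35 kg: foot 70 x 60 x 6 mm lying on the base plate, 60 mm wide flange 50 mm high at its +x end (fence side). Origin: centre of the foot's underside; x towards the flange. It starts 10 to 20 mm short of the fence and slightly skewed; seated, its origin is at fixture x = 116 mm, y about 80 mm.
- jar: Bystander: amber glass jar with white lid, diameter 56, height 70 mm, standing on the bench; origin at the centre of its underside.
- wrench: Bystander: steel wrench, 160 mm long, lying on the bench; x along its length.
- flange: Bystander: steel ring, outer diameter 60, height 22 mm, on the bench; origin at the centre of its underside.
- offcut: Bystander: dark square steel offcut 28 x 28 x 40 mm high, standing loose on the fixture's base plate near its front corner beyond the green mark; origin at the centre of its underside.
- mark (a point): Centre of the green mark painted on the base plate, 34 x 12 mm, 112 mm from the pivot along fixture +x; z 13 mm. The lever points at it when the cam is at its low point.
- fence_face (a point): Middle of the foot of the grey fence's face, which looks towards the slide (fixture -x), at fixture x = 151, y = 80 mm. Fence 14 mm thick, 80 mm wide, top 57 mm above the bench.
- jaw (a point): Centre of the front face of the slide's dark jaw, 60 mm wide, z 14 to 32 mm; at fixture x = 45 mm + slide travel, y = 80 mm.
There are look-alikes about, which are no part of the job. Of the things that look like the bracket, the middle-sized one is meant.

How it is judged:
By the outcome, as a careful person would: the job done as asked, in the order asked, and still so for the second after the job is handed in, with the robot touching nothing.
It also fails if it takes over 64 s, if anything falls off the work surface, if the arm or the gripper's body presses on something with over 40 N, if the wrist force passes 120 N, or if a joint passes its speed limit or range.

## Working session

There is one attempt and no reset: what is moved stays moved. The work goes in short steps, Python scripts to look and compute and a shell command to move; the robot and the scene stay as the last step left them, time stands still between calls to the robot, and variables do not carry over. Pictures are saved under pics/ and viewed, and the job is handed in when it is done.

```bash
ls; mkdir -p pics; python3 - <<'E'
from station import *
import cv2,numpy as np
for n in("top","side"):
    p,d=snapshot(n);cv2.imwrite(f"pics/{n}0.png",p);np.save(f"pics/{n}0.npy",d)
    print(n,camera_info(n),d.min(),d.max())
print(sense(),tcp_to_grasp)
E
```

```text
pics
top {'K': array([[423.21146256,   0.        , 282.27246382],
       [  0.        , 423.21146256, 213.67533428],
       [  0.        ,   0.        ,   1.        ]]), 'origin': array([ 0.57343809, -0.01199839,  0.90887642]), 'orientation': array([ 0.70913198, -0.70352355,  0.02353499, -0.04040497])} 0.0 1.7843448
side {'K': array([[392.92698197,   0.        , 277.46377039],
       [  0.        , 392.92698197, 206.94685371],
       [  0.        ,   0.        ,   1.        ]]), 'origin': array([ 0.35687739, -0.45560292,  0.52080726]), 'orientation': array([ 0.87972653, -0.22722434,  0.10764946, -0.40356155])} 0.0 2.681444
{'t': 0.1, 'q': array([ 1.06250472e+00,  5.28385515e-01,  1.43378256e+00, -1.69502090e-06,
        1.18142525e+00, -1.78473823e-01]), 'qd': array([ 0.00266208, -0.0007404 , -0.00395032,  0.00225181, -0.00066032,
        0.00085356]), 'tau': array([-3.11893073e-04, -4.43306029e+01, -1.78587466e+01, -2.76875053e-04,
        3.93192720e-03,  1.26945648e-05]), 'tcp_pos': array([0.20205224, 0.59074648, 0.23042125]), 'tool_rot': array([ 1.64162059e-01,  9.86432875e-01, -9.42202680e-04, -3.36049819e-04]), 'force': array([ 0.18654097,  0.39283401, -0.53491871]), 'ft_torque': array([-0.01599904,  0.04352424, -0.03214401]), 'finger_gap': 1.0002101947000157} 0.0187
```

View pics/top0.png

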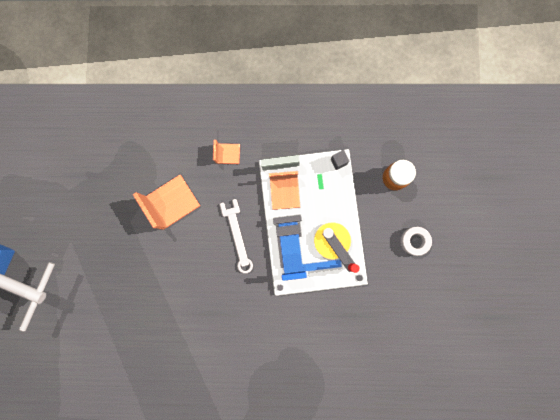

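View pics/side0.png

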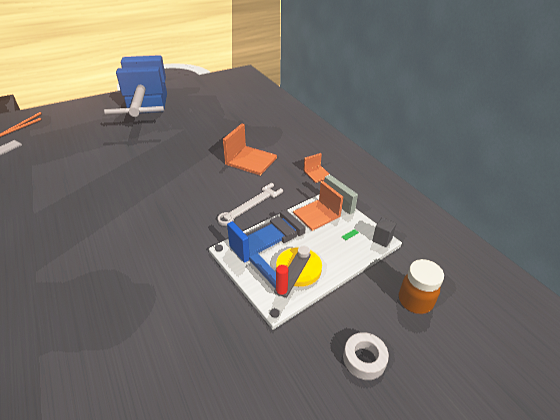

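The top view shows three copper brackets: large at (170,203), small at (227,153), and the middle-sized one on the fixture at (285,188), which is the one I want. The red post is at (355,268), the pivot hub at (328,233), the green mark at (320,181) and the blue push plate at (294,276). The ring is at (416,241), the jar at (400,175) and the offcut at (340,159).

```bash
cat > h.py <<'E'
from station import *
import cv2,numpy as np
from scipy.spatial.transform import Rotation as R
def cam(n):
    c=camera_info(n);return c["K"],c["origin"],R.from_quat(c["orientation"]).as_matrix()
def ray(n,uv,z):
    K,o,M=cam(n);d=M@np.linalg.solve(K,[uv[0],uv[1],1.]);return o+d*(z-o[2])/d[2]
def proj(n,P):
    K,o,M=cam(n);p=K@(M.T@(np.asarray(P)-o));return p[:2]/p[2]
def cloud(n,d):
    K,o,M=cam(n);v,u=np.mgrid[:d.shape[0],:d.shape[1]]
    r=np.stack([u,v,np.ones_like(u)],-1)@np.linalg.inv(K).T
    return (r*d[...,None])@M.T+o
def hsv(p): return cv2.cvtColor(p,cv2.COLOR_BGR2HSV)
def blob(m,box=None):
    m=m.astype(np.uint8)
    if box: b=np.zeros_like(m);b[box[1]:box[3],box[0]:box[2]]=1;m=m*b
    n,l,s,c=cv2.connectedComponentsWithStats(m);
    i=1+np.argmax(s[1:,4]);return c[i],s[i],l==i
E
python3 - <<'E'
from h import *
for n in("top","side"):
    p=cv2.imread(f"pics/{n}0.png");d=np.load(f"pics/{n}0.npy");H=hsv(p);C=cloud(n,d)
    h,s,v=H[...,0].astype(int),H[...,1],H[...,2]
    for nm,m in dict(red=((h<4)|(h>176))&(s>180)&(v>80),green=(h>45)&(h<80)&(s>120),yellow=(h>22)&(h<33)&(s>150)).items():
        c,st,l=blob(m);
        X=C[l];print(n,nm,c.round(1),st,"med",np.median(X,0).round(4),"zmax",np.percentile(X[:,2],95).round(4))
        if nm=="green":print(ray(n,c,.013))
        if nm=="red":
            t=l&(C[...,2]>.078);vv,uu=np.nonzero(t);print("top",t.sum(),uu.mean(),vv.mean(),ray(n,(uu.mean(),vv.mean()),.084))
    if n=="top":
        m=(s<40)&(v>170);c,st,l=blob(m,(250,140,380,305));cs=cv2.findContours(cv2.morphologyEx(l.astype(np.uint8),cv2.MORPH_CLOSE,np.ones((25,25))),0,2)[0]
        r=cv2.minAreaRect(max(cs,key=cv2.contourArea));b=cv2.boxPoints(r);print(b);
        for q in b:print(ray(n,q,.012))
    im=p[140:310,250:450] if n=="top" else p[150:400,200:460]
    cv2.imwrite(f"pics/{n}0c.png",cv2.resize(im,None,fx=3 if n=="side" else 4,fy=3 if n=="side" else 4,interpolation=cv2.INTER_CUBIC)[:600,:800])
E
```

```text
top red [350.7 266.6] [348 264   7   7  27] med [ 0.5468 -0.1259  0.0747] zmax 0.0854
top 11 352.09090909090907 266.6363636363636 [ 0.54658205 -0.12754079  0.084     ]
top green [320.  181.5] [318 175   5  14  53] med [ 0.7248 -0.0702  0.0135] zmax 0.0154
[ 0.7242224  -0.07015194  0.013     ]
top yellow [324.5 239.9] [315 224  22  34 162] med [ 0.6012 -0.0777  0.0266] zmax 0.0288
[[257.46158 159.69229]
 [350.3846  148.0769 ]
 [367.4     284.19998]
 [274.47696 295.81537]]
[0.77123934 0.06436282 0.012     ]
[ 0.79737939 -0.13545388  0.012     ]
[ 0.50815284 -0.16924816  0.012     ]
[0.48202466 0.02455505 0.012     ]
side red [281.9 279.1] [276 265  12  29 288] med [ 0.5432 -0.1405  0.0685] zmax 0.0855
top 102 281.80392156862746 270.20588235294116 [ 0.54447273 -0.13709058  0.084     ]
side green [349.6 234.4] [342 230  16  10  65] med [ 0.7253 -0.0718  0.0138] zmax 0.0152
[ 0.72633208 -0.07134426  0.013     ]
side yellow [310.4 270.2] [296 250  26  36 505] med [ 0.6111 -0.1195  0.0267] zmax 0.0283
```

```bash
python3 -m inch 2>&1 | head -5; nproc
```

```text
invalid input
4
```

View pics/top0c.png

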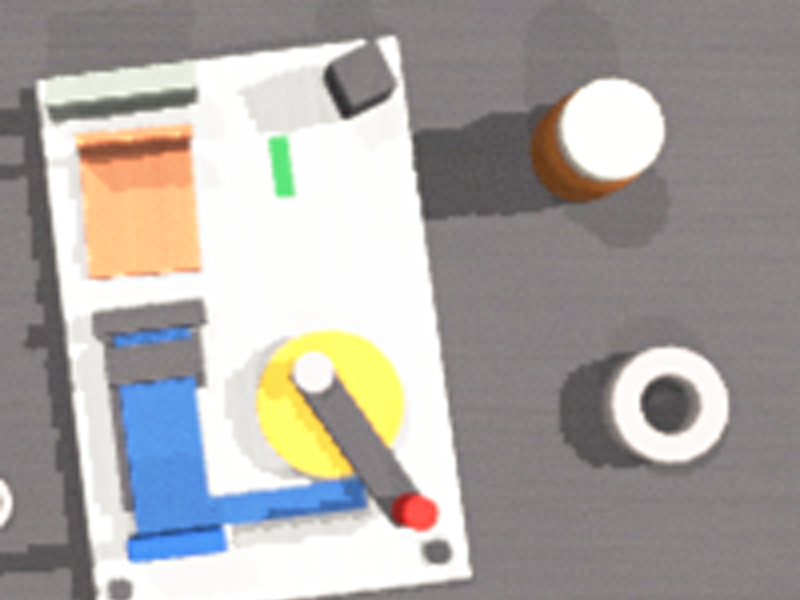

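View pics/side0c.png

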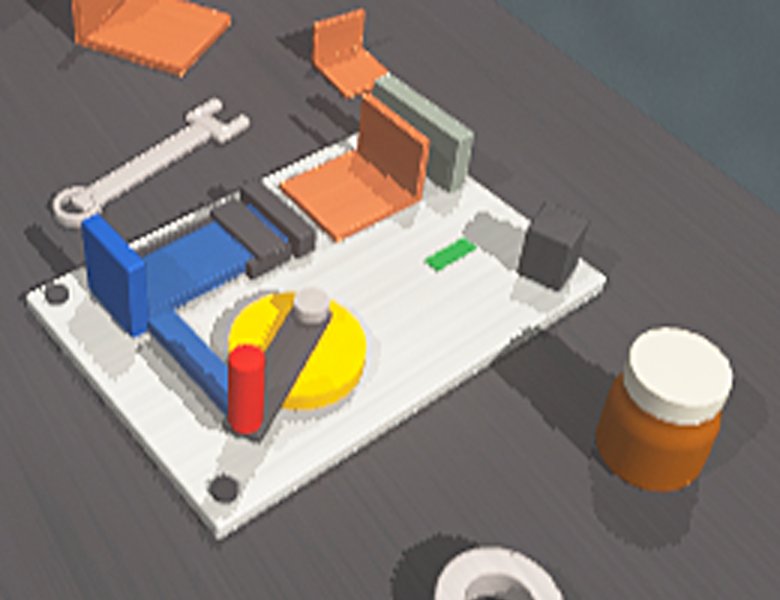

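The crops confirm the choice: the copper bracket on the base plate, facing the fence, is the middle-sized one. The lever points back and to the fixture's -y side, and the post is at (354,268).

```bash
python3 - <<'E'
from h import *
p=cv2.imread("pics/top0.png");d=np.load("pics/top0.npy");C=cloud("top",d)
S=cv2.imread("pics/side0.png");Cs=cloud("side",np.load("pics/side0.npy"))
print("depth hub",C[231:236,326:331].reshape(-1,3).mean(0), "post",C[267:270,353:356].reshape(-1,3).mean(0))
P=ray("top",(354.6,268),.084);print("post top ray",P,"in side",proj("side",P))
# side: top ellipse centre crop ~ (246,352)/3 + (200,150)
q=(200+246/3,150+353/3);print("side post",q,ray("side",q,.084))
# frame from plate centroid/direction
ex=np.array([.2892,.0338,0]);ex/=np.linalg.norm(ex);ey=np.array([-ex[1],ex[0],0])
O=np.array([.6397,-.0539,0])-.03*ex-.0275*ey
mk=ray("top",(320,181.5),.013);hub=ray("top",(328.5,233),C[231:236,326:331,2].mean())
print("O",O,"hub",hub,"mark",mk,"pred",O+.112*ex,"ang",np.arctan2(ex[1],ex[0]),"hub-mark",np.linalg.norm((mk-hub)[:2]),np.arctan2(*(mk-hub)[[1,0]]))
f=lambda X:np.array([(X-O)@ex,(X-O)@ey,X[2]]).round(4)
print("post f",f(P), "f side",f(ray("side",q,.084)))
for n,uv,z in [("jar",(402.3,172.3),.07),("ring",(417,241),.022),("offcut top",(342,158),.052),("faceTop",(294,276.8),.07),("hub",(328.5,233),.03)]:
    X=ray("top",uv,z);print(n,X.round(4),f(X))
# side view of blue plate top edge (rear face) corners crop (85,218),(130,258)
for q in[(86,222),(131,263)]:
    X=ray("side",(200+q[0]/3,150+q[1]/3),.07);print("plate corner",X.round(4),f(X))
for F in [(-.085,.08,.07),(0,0,.04),(.112,0,.013),(-.115,.125,.012),(.175,-.07,.012),(.151,.08,.057)]:
    W=O+F[0]*ex+F[1]*ey+[0,0,F[2]];print(F,proj("top",W).round(1),proj("side",W).round(1),W.round(4))
E
```

```text
depth hub [ 0.61297567 -0.08473937  0.04234021] post [ 0.54402826 -0.1311151   0.08453508]
post top ray [ 0.54401955 -0.13234412  0.084     ] in side [279.90900614 268.09797651]
side post (282.0, 267.6666666666667) [ 0.54706845 -0.13309622  0.084     ]
O [ 0.61309513 -0.0846966   0.        ] hub [ 0.61298164 -0.08575865  0.04234021] mark [ 0.72420242 -0.07023243  0.013     ] pred [ 0.72433794 -0.0716952   0.        ] ang 0.11634630490721967 hub-mark 0.11229927194062157 0.13870178288451532
post f [-0.0741 -0.0393  0.084 ] f side [-0.0712 -0.0404  0.084 ]
jar [ 0.734  -0.2304  0.07  ] [ 0.1032 -0.1588  0.07  ]
ring [ 0.5988 -0.2709  0.022 ] [-0.0359 -0.1832  0.022 ]
offcut top [ 0.7666 -0.1127  0.052 ] [ 0.1492 -0.0456  0.052 ]
faceTop [ 0.5252 -0.0158  0.07  ] [-0.0793  0.0787  0.07  ]
hub [ 0.6135 -0.0868  0.03  ] [ 0.0002 -0.0022  0.03  ]
plate corner [0.5219 0.0031 0.07  ] [-0.0803  0.0978  0.07  ]
plate corner [ 0.5301 -0.0382  0.07  ] [-0.077   0.0559  0.07  ]
(-0.085, 0.08, 0.07) [293.6 279.8] [231.7 231.2] [ 0.5194 -0.0151  0.07  ]
(0, 0, 0.04) [327.9 233. ] [301.8 250.8] [ 0.6131 -0.0847  0.04  ]
(0.112, 0, 0.013) [320.7 181.4] [348.9 234.8] [ 0.7243 -0.0717  0.013 ]
(-0.115, 0.125, 0.012) [273.7 294.7] [206.4 247.1] [0.4844 0.0261 0.012 ]
(0.175, -0.07, 0.012) [349.7 149.1] [401.4 243.3] [ 0.795  -0.1339  0.012 ]
(0.151, 0.08, 0.057) [281.  163.4] [337.6 186.6] [0.7538 0.0123 0.057 ]
```

```bash
for i in 1 2 3 4; do :; done
python3 -m inch '[[1,[-0.35,-0.35,0],[0,0,0]],[1,[-0.7,-0.7,0],[0,0,0]],[1,[-1,-1,0],[0,0,0]]]' 40
python3 -m inch '[[1,[-0.35,-0.35,0],[0,0,0]],[1,[-0.7,-0.7,0],[0,0,0]],[1,[-1,-1,0],[0,0,0]]]'
python3 -m inch '[[1,[-0.35,-0.35,0],[0,0,0]],[1,[-0.7,-0.7,0],[0,0,0]],[1,[-1,-1,0],[0,0,0]]]'
python3 -m inch '[[1,[-0.35,-0.35,0],[0,0,0]],[1,[-0.7,-0.7,0],[0,0,0]],[1,[-1,-1,0],[0,0,0]]]'
cat >> h.py <<'E'
PH=.12;O=np.array([.6131,-.0852,0]);EX=np.array([np.cos(PH),np.sin(PH),0]);EY=np.array([-EX[1],EX[0],0])
def W(F): return O+F[0]*EX+F[1]*EY+np.array([0,0,F[2]])
def fx(X): return np.array([(X-O)@EX,(X-O)@EY,X[2]])
def row(tgt,psi,s=None):
    "shift (dm) and az (turns) from present pose to tcp tgt, y axis at world angle psi"
    s=s or sense();M=R.from_quat(s["tool_rot"]).as_matrix()
    N=np.array([[np.sin(psi),np.cos(psi),0],[-np.cos(psi),np.sin(psi),0],[0,0,-1]]);
    v=R.from_matrix(M.T@N).as_rotvec()/2/np.pi
    return (M.T@(np.array(tgt)-s["tcp_pos"])/.1).round(2).tolist(),v.round(3).tolist()
def push(th,off,z,rad=.085):
    t=th+np.pi/2
    F=np.array([rad*np.cos(th)-off*np.cos(t),rad*np.sin(th)-off*np.sin(t),z])
    return W(F),t+PH
E
python3 - <<'E'
from h import *
print(sense()["tcp_pos"]);print(row(*push(-2.654,.036,.2)))
E
```

```text
t: 0.4
tcp_pos: [0.2646, 0.4622, 0.2307]
tool_rot: [0.164, 0.987, -0.001, -0.0]
force: [0.9, 0.1, -0.3]
finger_gap: 0.514
t: 0.7
tcp_pos: [0.3271, 0.3351, 0.2311]
tool_rot: [0.164, 0.986, -0.0, -0.0]
force: [0.9, -0.9, 0.0]
finger_gap: 0.0
t: 1.0
tcp_pos: [0.3896, 0.2082, 0.2312]
tool_rot: [0.164, 0.986, -0.0, -0.0]
force: [0.8, -0.1, 0.4]
finger_gap: 0.0
t: 1.3
tcp_pos: [0.452, 0.081, 0.2312]
tool_rot: [0.165, 0.986, -0.0, 0.0]
force: [0.8, 1.4, -0.2]
finger_gap: 0.002
[0.45197029 0.08104289 0.23124418]Traceback (most recent call last):
  File "<stdin>", line 2, in <module>
  File "h.py", line 27, in row
    v=R.from_matrix(M.T@N).as_rotvec()/2/np.pi
      ~~~~~~~~~~~~~^^^^^^^
  File "scipy/spatial/transform/_rotation.pyx", line 1143, in scipy.spatial.transform._rotation.Rotation.from_matrix
ValueError: Non-positive determinant (left-handed or null coordinate frame) in rotation matrix 0: [[ 5.91042648e-01 -8.06640294e-01  1.55274794e-04]
 [-8.06640306e-01 -5.91042652e-01  2.27439902e-05]
 [-7.34278071e-05  1.38693575e-04  9.99999988e-01]].
```

```bash
sed -i 's/N=np.array.*/N=np.array([[-np.sin(psi),np.cos(psi),0],[np.cos(psi),np.sin(psi),0],[0,0,-1]]).T/' h.py
python3 - <<'E'
from h import *
print(row(*push(-2.654,.036,.2)))
E
```

```text
([-1.27, -1.52, 0.31], [0.0, 0.0, 0.351])
```

```bash

python3 -m inch '[[1,[-0.4,-0.4,0],[0,0,0.02]],[1,[-0.7,-0.7,0],[0,0,0.04]],[1,[-1,-1,0],[0,0,0.06]],[1,[-1,-1,0],[0,0,0.1]],[1,[-1,-1,0],[0,0,0.14]],[1,[-1,-1,0],[0,0,0.2]],[1,[-1,-1,0],[0,0,0.25]],[1,[-1,-1,0],[0,0,0.3]],[1,[-1,-1,0],[0,0,0.351]],[1,[-1,-1,0],[0,0,0.351]],[1,[-1,-1,0],[0,0,0.351]],[1,[-1,-1,0],[0,0,0.351]],[1,[-1,-1,0],[0,0,0.351]],[1,[-1,-1,0],[0,0,0.351]],[1,[-1,-1,0],[0,0,0.351]],[1,[-1,-1,0],[0,0,0.351]]]'
python3 - <<'E'
from h import *
print(row(*push(-2.654,.036,.1)),row(*push(-2.654,.036,.048)), sense()["q"])
E
```

```text
t: 2.9
tcp_pos: [0.5132, -0.0436, 0.231]
tool_rot: [0.955, 0.298, -0.0, -0.0]
force: [-0.6, -0.6, -0.7]
finger_gap: -0.004
([-0.27, 0.55, 1.31], [-0.0, 0.0, -0.0]) ([-0.26, 0.55, 1.83], [-0.0, 0.0, -0.0]) [-3.01954919e-01  3.80965764e-01  1.70532410e+00  1.70893655e-05
  1.05622263e+00  6.63738769e-01]
```

```bash

python3 -m inch '[[1,[-0.13,0.27,0.3],[0,0,0]],[1,[-0.27,0.55,0.6],[0,0,0]],[1,[-0.27,0.55,1],[0,0,0]],[1,[-0.27,0.55,1],[0,0,0]]]'
python3 - <<'E'
from h import *
print(row(*push(-2.654,.036,.048)))
p,d=snapshot("side");cv2.imwrite("pics/s1.png",cv2.resize(p[120:370,150:450],None,fx=2.4,fy=2.4))
E
```

```text
t: 3.3
tcp_pos: [0.519, -0.1036, 0.1269]
tool_rot: [0.954, 0.299, -0.004, -0.004]
force: [-1.1, 1.5, -0.0]
finger_gap: -0.003
([0.03, 0.03, 0.79], [-0.002, 0.001, -0.0])
```

View pics/s1.png

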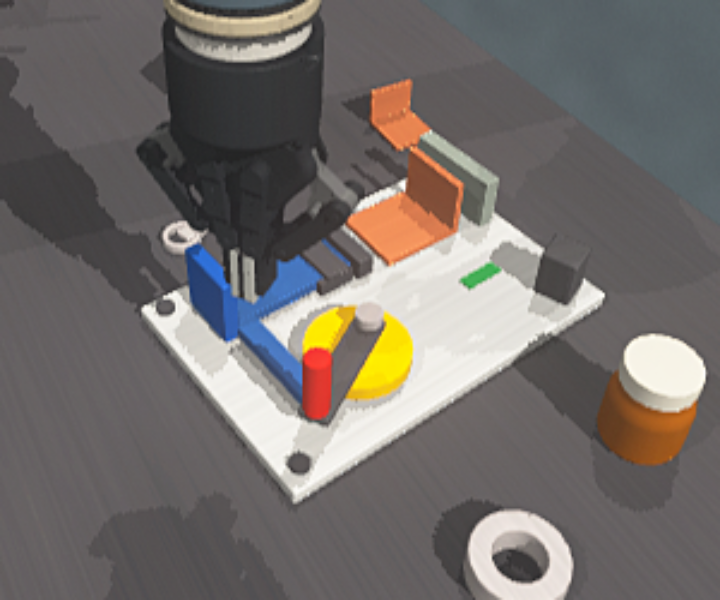

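The side view shows the closed fingertips at crop (243,295), behind the post and clear of the blue plate. The knuckles sit about 55 mm above the tips, so I'll keep the TCP at z 0.058.

```bash

python3 -m inch '[[1,[0.03,0.03,0.3],[0,0,0]],[1,[0.03,0.03,0.69],[0,0,0]],[1,[0.03,0.03,0.69],[0,0,0]],[1,[0.03,0.03,0.69],[0,0,0]]]'
python3 - <<'E'
from h import *
s=sense();print(s["force"],fx(s["tcp_pos"]))
p,d=snapshot("side");cv2.imwrite("pics/s2.png",cv2.resize(p[120:370,150:450],None,fx=2.4,fy=2.4))
for k in range(20): 
    th=-2.654+np.radians(8)*k if k else -2.654
    print(k,row(*push(th,.022,.058),s))
E
```

```text
t: 3.75
tcp_pos: [0.5273, -0.1046, 0.0637]
tool_rot: [0.954, 0.299, 0.0, 0.0]
force: [-0.5, -0.3, 0.0]
finger_gap: -0.004
[-0.475027   -0.29467027  0.00245309] [-0.08750204 -0.00902792  0.06368863]
0 ([-0.03, 0.11, 0.06], [0.0, -0.0, 0.0])
1 ([-0.06, 0.23, 0.06], [0.0, -0.0, -0.022])
2 ([-0.06, 0.35, 0.06], [0.0, -0.0, -0.044])
3 ([-0.05, 0.47, 0.06], [0.0, -0.0, -0.067])
4 ([-0.02, 0.59, 0.06], [0.0, -0.0, -0.089])
5 ([0.02, 0.71, 0.06], [0.0, -0.0, -0.111])
6 ([0.08, 0.81, 0.06], [0.0, -0.0, -0.133])
7 ([0.16, 0.91, 0.06], [0.0, -0.0, -0.156])
8 ([0.24, 1.0, 0.06], [0.0, -0.0, -0.178])
9 ([0.34, 1.07, 0.06], [0.0, 0.0, -0.2])
10 ([0.45, 1.13, 0.06], [0.0, 0.0, -0.222])
11 ([0.57, 1.17, 0.06], [0.0, 0.0, -0.244])
12 ([0.68, 1.2, 0.06], [0.0, 0.0, -0.267])
13 ([0.81, 1.21, 0.06], [0.0, 0.0, -0.289])
14 ([0.93, 1.2, 0.06], [0.0, 0.0, -0.311])
15 ([1.05, 1.18, 0.06], [0.0, 0.0, -0.333])
16 ([1.16, 1.14, 0.06], [0.0, 0.0, -0.356])
17 ([1.27, 1.08, 0.06], [0.0, 0.0, -0.378])
18 ([1.37, 1.01, 0.06], [0.0, 0.0, -0.4])
19 ([1.46, 0.92, 0.06], [0.0, 0.0, -0.422])
```

View pics/s2.png

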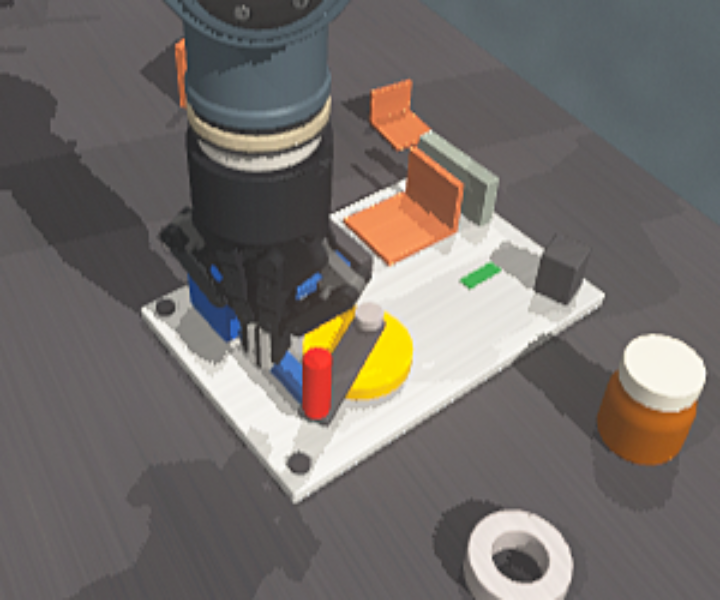

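```bash

python3 -m inch '[[1,[-0.03,0.11,0.06],[0,0,0]],[1,[-0.06,0.23,0.06],[0,0,-0.022]],[1,[-0.06,0.35,0.06],[0,0,-0.044]],[1,[-0.05,0.47,0.06],[0,0,-0.067]],[1,[-0.02,0.59,0.06],[0,0,-0.089]],[1,[-0.02,0.59,0.06],[0,0,-0.089]]]'
python3 - <<'E'
from h import *
s=sense();print(s["force"],fx(s["tcp_pos"]))
p,d=snapshot("side");cv2.imwrite("pics/s3.png",cv2.resize(p[120:370,150:450],None,fx=2.4,fy=2.4))
for k in range(17): 
    th=-2.654+np.radians(8)*(k+4)
    print(k,row(*push(th,.022,.058),s))
E
```

```text
t: 4.4
tcp_pos: [0.5599, -0.1565, 0.0578]
tool_rot: [0.835, 0.55, 0.001, 0.001]
force: [-0.5, -0.8, 0.2]
finger_gap: -0.0
[-0.5183331  -0.77236107  0.18679424] [-0.06135984 -0.06437021  0.05777347]
0 ([0.01, -0.01, -0.0], [0.0, 0.0, -0.0])
1 ([-0.01, 0.11, -0.0], [0.0, 0.0, -0.022])
2 ([-0.01, 0.23, -0.0], [0.0, 0.0, -0.045])
3 ([-0.0, 0.35, -0.0], [0.0, 0.0, -0.067])
4 ([0.03, 0.47, -0.0], [0.0, 0.0, -0.089])
5 ([0.07, 0.59, -0.0], [0.0, 0.0, -0.111])
6 ([0.13, 0.69, -0.0], [0.0, 0.0, -0.134])
7 ([0.21, 0.79, -0.0], [0.0, 0.0, -0.156])
8 ([0.3, 0.88, -0.0], [0.0, 0.0, -0.178])
9 ([0.39, 0.95, 0.0], [0.0, 0.0, -0.2])
10 ([0.5, 1.01, 0.0], [0.0, 0.0, -0.222])
11 ([0.62, 1.05, 0.0], [0.0, 0.0, -0.245])
12 ([0.74, 1.08, 0.0], [0.0, 0.0, -0.267])
13 ([0.86, 1.09, 0.0], [0.0, 0.0, -0.289])
14 ([0.98, 1.08, 0.0], [0.0, 0.0, -0.311])
15 ([1.1, 1.05, 0.0], [0.0, 0.001, -0.334])
16 ([1.22, 1.01, -0.0], [0.0, 0.001, -0.356])
```

View pics/s3.png

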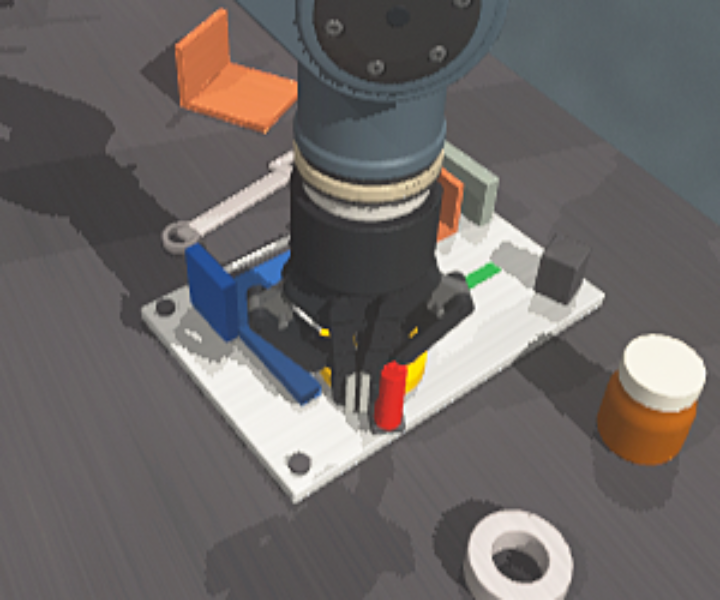

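The post has moved to crop (392,400), with the fingers right behind it. I'll carry on round.

```bash

python3 -m inch '[[1,[-0.01,0.11,0],[0,0,-0.022]],[1,[-0.01,0.23,0],[0,0,-0.045]],[1,[0,0.35,0],[0,0,-0.067]],[1,[0.03,0.47,0],[0,0,-0.089]],[1,[0.07,0.59,0],[0,0,-0.111]],[1,[0.13,0.69,0],[0,0,-0.134]],[1,[0.21,0.79,0],[0,0,-0.156]],[1,[0.3,0.88,0],[0,0,-0.178]],[1,[0.3,0.88,0],[0,0,-0.178]]]'
python3 - <<'E'
from h import *
s=sense();print(s["force"],fx(s["tcp_pos"]))
p,d=snapshot("side");cv2.imwrite("pics/s4.png",cv2.resize(p[120:370,150:450],None,fx=2.4,fy=2.4))
for k in range(8): 
    th=-2.654+np.radians(8)*(k+12)
    print(th,row(*push(th,.022,.058),s))
E
```

```text
t: 5.35
tcp_pos: [0.653, -0.1622, 0.0571]
tool_rot: [0.417, 0.909, -0.0, 0.002]
force: [-0.5, -0.3, 0.7]
finger_gap: -0.005
[-0.4881366 -0.3032233  0.6768686] [ 0.03039387 -0.08125533  0.05711354]
-0.9784839180854434 ([-0.01, -0.02, -0.01], [0.0, 0.0, -0.0])
-0.8388575779258971 ([-0.03, 0.1, -0.01], [0.0, 0.001, -0.022])
-0.6992312377663508 ([-0.03, 0.22, -0.01], [0.0, 0.001, -0.045])
-0.5596048976068047 ([-0.02, 0.35, -0.01], [0.0, 0.001, -0.067])
-0.4199785574472581 ([0.01, 0.47, -0.01], [0.0, 0.001, -0.089])
-0.28035221728771154 ([0.05, 0.58, -0.01], [0.0, 0.001, -0.111])
-0.14072587712816542 ([0.11, 0.69, -0.01], [-0.0, 0.001, -0.133])
-0.0010995369686188639 ([0.19, 0.78, -0.01], [-0.0, 0.001, -0.156])
```

View pics/s4.png

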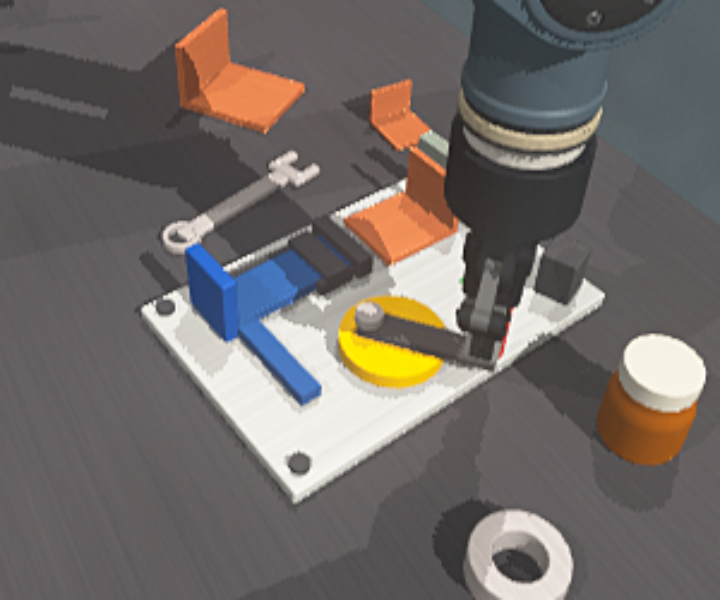

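The lever is now well round, with the post behind the fingers at crop (505,335). I'll go to about -0.28 rad and then measure.

```bash

python3 -m inch '[[1,[-0.03,0.1,0],[0,0,-0.022]],[1,[-0.03,0.22,0],[0,0,-0.045]],[1,[-0.02,0.35,0],[0,0,-0.067]],[1,[0.01,0.47,0],[0,0,-0.089]],[1,[0.03,0.53,0],[0,0,-0.1]],[1,[0.05,0.58,0],[0,0,-0.111]],[1,[0.05,0.58,0],[0,0,-0.111]]]'
python3 - <<'E'
from h import *
s=sense();print(s["force"],fx(s["tcp_pos"]))
p,d=snapshot("side");cv2.imwrite("pics/s5.png",cv2.resize(p[120:370,150:450],None,fx=2.4,fy=2.4))
p,d=snapshot("top");cv2.imwrite("pics/t5.png",cv2.resize(p[130:310,250:450],None,fx=3.3,fy=3.3))
for th in (-.28,-.21,-.14,-.07,0):
    print(th,row(*push(th,.022,.058),s))
E
```

```text
t: 6.1
tcp_pos: [0.6923, -0.1201, 0.0569]
tool_rot: [0.082, 0.997, -0.0, 0.001]
force: [1.1, -0.6, -1.0]
finger_gap: -0.002
[ 1.07365984 -0.59393267 -1.0127142 ] [ 0.07445633 -0.04414888  0.05690323]
-0.28 ([-0.01, -0.0, -0.01], [-0.0, 0.0, -0.001])
-0.21 ([-0.03, 0.06, -0.01], [-0.0, 0.0, -0.012])
-0.14 ([-0.03, 0.12, -0.01], [-0.0, 0.0, -0.023])
-0.07 ([-0.04, 0.18, -0.01], [-0.0, 0.0, -0.034])
0 ([-0.04, 0.24, -0.01], [-0.0, 0.0, -0.045])
```

View pics/s5.png

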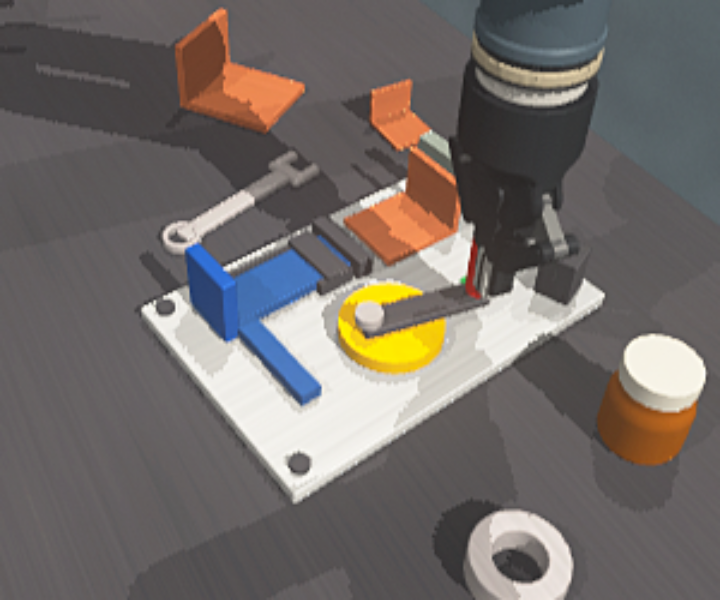

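View pics/t5.png

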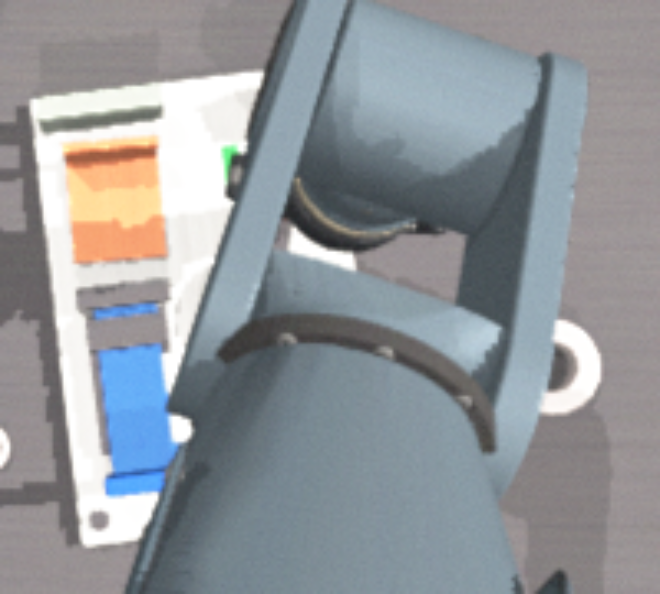

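The side view shows the lever close to the green mark: hub at crop (370,317), lever end at crop (485,295). I'll measure its angle.

```bash
cat >> h.py <<'E'
def lever(a,b,z=.034):
    A,B=[fx(ray("side",(150+q[0]/2.4,120+q[1]/2.4),z)) for q in (a,b)];d=B-A
    return A.round(4),B.round(4),np.arctan2(d[1],d[0]).round(3)
E
python3 - <<'E'
from h import *
print(lever((385,309),(465,286)));print(lever((375,335),(488,297)))
for th in(-.3,-.2,-.1,0): print(th,[((proj("side",W((.085*np.cos(th),.085*np.sin(th),z)))-[150,120])*2.4).round(1) for z in(.034,.084)])
im=cv2.imread("pics/s5.png")[220:360,320:560];cv2.imwrite("pics/s5c.png",cv2.resize(im,None,fx=3.3,fy=3.3))
E
```

```text
(array([ 0.0186, -0.0002,  0.034 ]), array([ 0.0803, -0.0164,  0.034 ]), np.float64(-0.258))
(array([-0.0025, -0.015 ,  0.034 ]), array([ 0.0861, -0.0341,  0.034 ]), np.float64(-0.213))
-0.3 [array([474.2, 292.5]), array([483.1, 241.3])]
-0.2 [array([468.4, 284.7]), array([477. , 233.6])]
-0.1 [array([461.7, 277.3]), array([469.9, 226.3])]
0 [array([454.2, 270.5]), array([462. , 219.5])]
```

View pics/s5c.png

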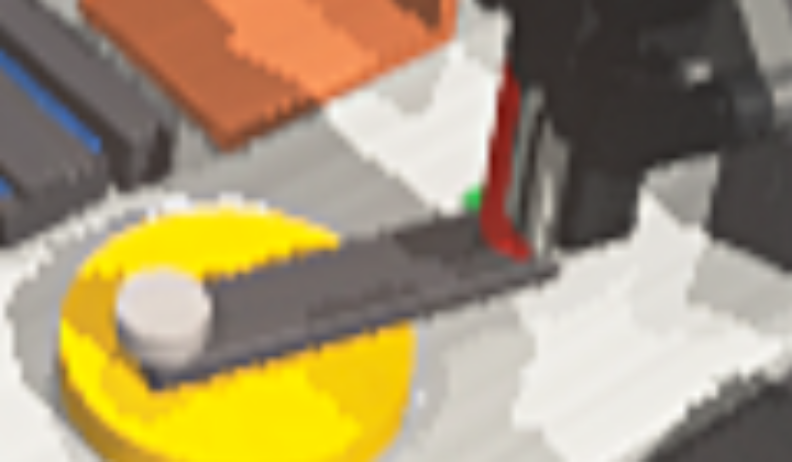

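The lever is at about -0.23 rad and leads my command by about 0.05 rad. The last small push follows, then a back-off.

```bash

python3 -m inch '[[1,[-0.03,0.06,0],[0,0,-0.012]],[1,[-0.03,0.12,0],[0,0,-0.023]],[1,[-0.04,0.16,0],[0,0,-0.03]],[1,[-0.04,0.2,0],[0,0,-0.037]],[1,[-0.04,0.2,0],[0,0,-0.037]],[1,[-0.04,0.2,0],[0,0,-0.037]]]'
python3 -m inch '[[1,[0,-0.2,0],[0,0,0]],[1,[0,-0.3,-0.2],[0,0,0]],[1,[0,-0.3,-0.7],[0,0,0]],[1,[0,-0.3,-1],[0,0,0]],[1,[0,-0.3,-1],[0,0,0]]]'
python3 - <<'E'
from h import *
s=sense();print(s["force"],fx(s["tcp_pos"]))
p,d=snapshot("side");cv2.imwrite("pics/s6.png",p);cv2.imwrite("pics/s6c.png",cv2.resize(p[200:290,270:420],None,fx=5,fy=5,interpolation=cv2.INTER_CUBIC))
E
```

```text
t: 6.8
tcp_pos: [0.6989, -0.1012, 0.0566]
tool_rot: [-0.035, 0.999, 0.0, -0.0]
force: [-1.2, -2.6, 0.3]
finger_gap: 0.0
t: 7.3
tcp_pos: [0.7054, -0.1333, 0.1628]
tool_rot: [-0.035, 0.999, -0.002, 0.006]
force: [0.8, 0.3, -0.0]
finger_gap: -0.002
[ 0.77996569  0.32187934 -0.01121923] [ 0.08584462 -0.05882001  0.16275332]
```

View pics/s6c.png

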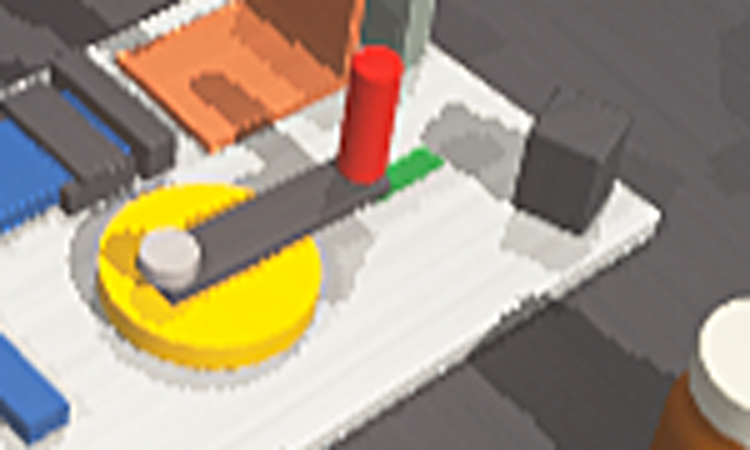

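```bash

python3 - <<'E'
from h import *
# post top centre in crop (377,62)
c=np.array((376,63))/5+[270,200];F=fx(ray("side",c,.084));print(F,np.arctan2(F[1],F[0]))
b=np.array((362,172))/5+[270,200];F=fx(ray("side",b,.034));print(F,np.arctan2(F[1],F[0]))
for F in [(-.12,.08,.2),(-.12,.08,.045),(-.105,.08,.045)]: print(F,W(F),row(W(F),PH))
print(sense()["q"])
E
```

```text
[ 0.08673487 -0.0047912   0.084     ] -0.05518346377027885
[ 0.08655491 -0.00639312  0.034     ] -0.07372813638573382
(-0.12, 0.08, 0.2) [ 0.48438599 -0.02014077  0.2       ] ([2.1, 1.27, -0.42], [0.001, 0.001, 0.242])
(-0.12, 0.08, 0.045) [ 0.48438599 -0.02014077  0.045     ] ([2.11, 1.28, 1.13], [0.001, 0.001, 0.242])
(-0.105, 0.08, 0.045) [ 0.49927812 -0.01834509  0.045     ] ([1.96, 1.29, 1.13], [0.001, 0.001, 0.242])
[-3.42190897e-01  7.23752689e-01  1.24949254e+00  6.91701102e-04
  1.16139286e+00 -1.98378599e+00]
```

The lever reads about -0.05 rad in the side view. I'll move behind the push plate with the same tool heading and check it from the top.

```bash

python3 -m inch '[[1,[0.4,0,-0.2],[0,0,0]],[1,[0.8,0.2,-0.2],[0,0,0]],[1,[1,0.6,-0.2],[0,0,0]],[1,[1,1,-0.2],[0,0,0]],[1,[1,1,-0.2],[0,0,0]]]'
python3 - <<'E'
from h import *
F=(-.125,.08,.15); print(row(W(F),PH+np.pi/2))
E
```

```text
t: 7.85
tcp_pos: [0.5912, -0.034, 0.1747]
tool_rot: [-0.037, 0.999, 0.002, -0.003]
force: [-0.1, -0.9, 0.3]
finger_gap: -0.0
([1.1, 0.21, 0.25], [0.001, -0.001, -0.007])
```

```bash

python3 -m inch '[[1,[0.4,0.1,0],[0,0,-0.007]],[1,[0.8,0.21,0],[0,0,-0.007]],[1,[1,0.21,0.1],[0,0,-0.007]],[1,[1,0.21,0.25],[0,0,-0.007]],[1,[1,0.21,0.25],[0,0,-0.007]]]'
python3 - <<'E'
from h import *
s=sense();print(fx(s["tcp_pos"]))
for x in(-.13,-.12):print(row(W((x,.08,.045)),PH+np.pi/2))
p,d=snapshot("top");cv2.imwrite("pics/t7.png",p);cv2.imwrite("pics/t7c.png",cv2.resize(p[140:310,250:450],None,fx=3.5,fy=3.5,interpolation=cv2.INTER_CUBIC))
E
```

```text
t: 8.35
tcp_pos: [0.4912, -0.0248, 0.1492]
tool_rot: [-0.057, 0.998, 0.001, -0.003]
force: [0.6, 0.3, 0.0]
finger_gap: -0.008
[-0.11380494  0.07456262  0.1492475 ]
([0.16, 0.05, 1.04], [0.0, -0.001, -0.001])
([0.06, 0.05, 1.04], [0.0, -0.001, -0.001])
```

View pics/t7c.png

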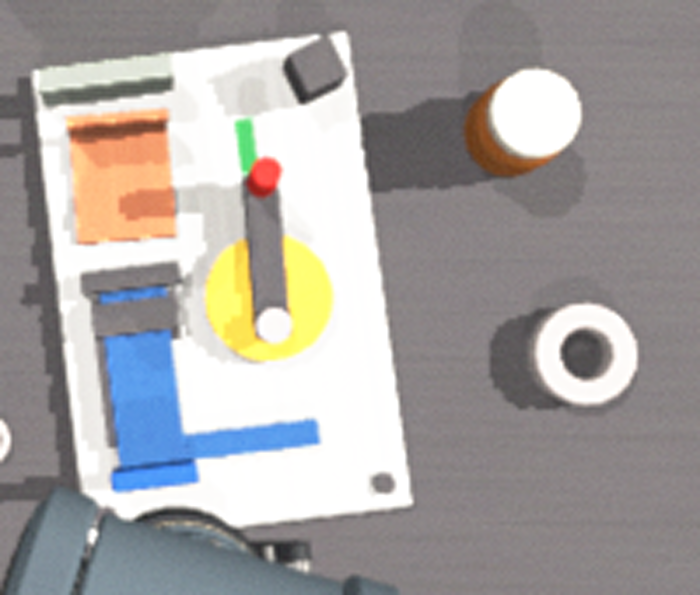

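```bash

python3 - <<'E'
from h import *
F=fx(ray("top",(250+265/3.5,140+175/3.5),.084));print(F,np.arctan2(F[1],F[0]))
H=fx(ray("top",(250+274/3.5,140+325/3.5),.042));print("hub",H, np.arctan2(*(F-H)[[1,0]]))
M=fx(ray("top",(250+246/3.5,140+145/3.5),.013));print("mark",M)
print("jaw face", fx(ray("top",(250+130/3.5,140+265/3.5),.032)))
E
```

```text
[ 0.08275111 -0.00154658  0.084     ] -0.018687370247885485
hub [ 0.00016624 -0.00017208  0.042     ] -0.01664200917026789
mark [0.11217857 0.00093602 0.013     ]
jaw face [0.04545883 0.07946668 0.032     ]
```

The top view puts the lever at -0.02 rad, over the mark. Next I go down behind the push plate.

```bash

python3 -m inch '[[1,[0.16,0.05,0.2],[0,0,0]],[1,[0.16,0.05,0.6],[0,0,0]],[1,[0.16,0.05,1],[0,0,0]],[1,[0.16,0.05,1],[0,0,0]],[1,[0.16,0.05,1],[0,0,0]]]'
python3 - <<'E'
from h import *
s=sense();print(fx(s["tcp_pos"]),s["force"])
for x in(-.1,-.09,-.06):print(row(W((x,.08,.048)),PH+np.pi/2))
p,d=snapshot("side");cv2.imwrite("pics/s8.png",cv2.resize(p[120:370,150:450],None,fx=2.4,fy=2.4))
E
```

```text
t: 8.9
tcp_pos: [0.4772, -0.0218, 0.051]
tool_rot: [-0.058, 0.998, 0.0, -0.001]
force: [1.2, -0.1, 0.2]
finger_gap: -0.001
[-0.12736326  0.0792091   0.05104451] [ 1.21969419 -0.08319004  0.24034911]
([-0.27, 0.01, 0.03], [0.0, -0.0, -0.001])
([-0.37, 0.01, 0.03], [0.0, -0.0, -0.001])
([-0.67, 0.01, 0.03], [0.0, -0.0, -0.001])
```

View pics/s8.png

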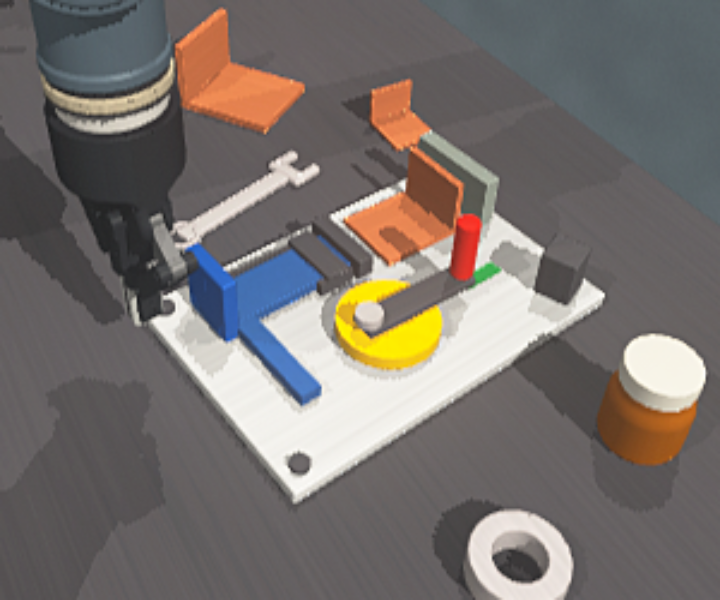

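The fingers are behind the blue plate at crop (215,290) and the way forward is clear. Pushing slowly now.

```bash

python3 -m inch '[[1,[-0.15,0.01,0.03],[0,0,0]],[1,[-0.28,0.01,0.03],[0,0,0]],[1,[-0.32,0.01,0.03],[0,0,0]],[1,[-0.36,0.01,0.03],[0,0,0]],[1,[-0.4,0.01,0.03],[0,0,0]],[1,[-0.43,0.01,0.03],[0,0,0]],[1,[-0.46,0.01,0.03],[0,0,0]],[1,[-0.49,0.01,0.03],[0,0,0]],[1,[-0.52,0.01,0.03],[0,0,0]],[1,[-0.55,0.01,0.03],[0,0,0]],[1,[-0.55,0.01,0.03],[0,0,0]],[1,[-0.55,0.01,0.03],[0,0,0]]]'
python3 - <<'E'
from h import *
s=sense();print(fx(s["tcp_pos"]),s["force"])
p,d=snapshot("side");cv2.imwrite("pics/s9.png",cv2.resize(p[120:370,150:450],None,fx=2.4,fy=2.4))
E
```

```text
t: 10.15
tcp_pos: [0.531, -0.0138, 0.0481]
tool_rot: [-0.058, 0.998, 0.0, -0.0]
force: [-2.9, 1.7, 1.5]
finger_gap: -0.001
[-0.07296124  0.08069791  0.04808473] [-2.91491434  1.6579253   1.51922071]
```

View pics/s9.png

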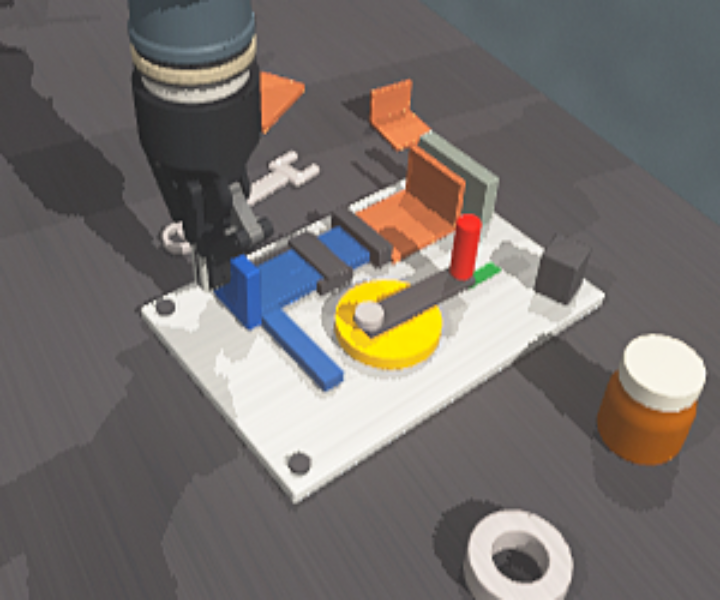

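The slide is moving, at about 23 mm of travel with 3 N on the tool, and the jaw has reached the bracket.

```bash

python3 -m inch '[[1,[-0.02,0,0],[0,0,0]],[1,[-0.04,0,0],[0,0,0]],[1,[-0.06,0,0],[0,0,0]],[1,[-0.08,0,0],[0,0,0]],[1,[-0.1,0,0],[0,0,0]],[1,[-0.11,0,0],[0,0,0]],[1,[-0.11,0,0],[0,0,0]],[1,[-0.11,0,0],[0,0,0]]]'
python3 -m inch '[[1,[-0.01,0,0],[0,0,0]],[1,[-0.01,0,0],[0,0,0]]]'
python3 -m inch '[[1,[-0.01,0,0],[0,0,0]],[1,[-0.01,0,0],[0,0,0]]]'
python3 -c "
from h import *
s=sense();print(fx(s['tcp_pos']),s['force'])"
```

```text
t: 11.0
tcp_pos: [0.5412, -0.0125, 0.0481]
tool_rot: [-0.058, 0.998, 0.0, -0.001]
force: [-4.6, 2.0, 1.7]
finger_gap: 0.002
t: 11.2
tcp_pos: [0.542, -0.0124, 0.0481]
tool_rot: [-0.058, 0.998, 0.0, -0.001]
force: [-6.0, 1.8, 2.1]
finger_gap: -0.001
t: 11.4
tcp_pos: [0.543, -0.0122, 0.0481]
tool_rot: [-0.058, 0.998, 0.0, -0.001]
force: [-5.7, 2.0, 2.3]
finger_gap: -0.0
[-0.06090619  0.08082337  0.04807745] [-5.7406358   2.02179118  2.33812498]
```

```bash

python3 -m inch '[[1,[-0.01,0,0],[0,0,0]],[1,[-0.01,0,0],[0,0,0]]]'
python3 -m inch '[[1,[-0.01,0,0],[0,0,0]],[1,[-0.01,0,0],[0,0,0]]]'
python3 -c "
from h import *
s=sense();print(fx(s['tcp_pos']),s['force'])
p,d=snapshot('side');cv2.imwrite('pics/s10.png',cv2.resize(p[150:300,200:400],None,fx=4,fy=4))
p,d=snapshot('top');cv2.imwrite('pics/t10.png',cv2.resize(p[140:310,240:420],None,fx=3.5,fy=3.5))"
```

```text
t: 11.6
tcp_pos: [0.5439, -0.0121, 0.0481]
tool_rot: [-0.058, 0.998, 0.0, -0.001]
force: [-5.5, 1.0, 2.9]
finger_gap: 0.001
t: 11.8
tcp_pos: [0.545, -0.012, 0.0481]
tool_rot: [-0.058, 0.998, 0.0, -0.001]
force: [-4.6, 2.3, 2.8]
finger_gap: 0.001
[-0.05888673  0.08083966  0.0480896 ] [-4.56246466  2.34218623  2.83186497]
```

View pics/s10.png

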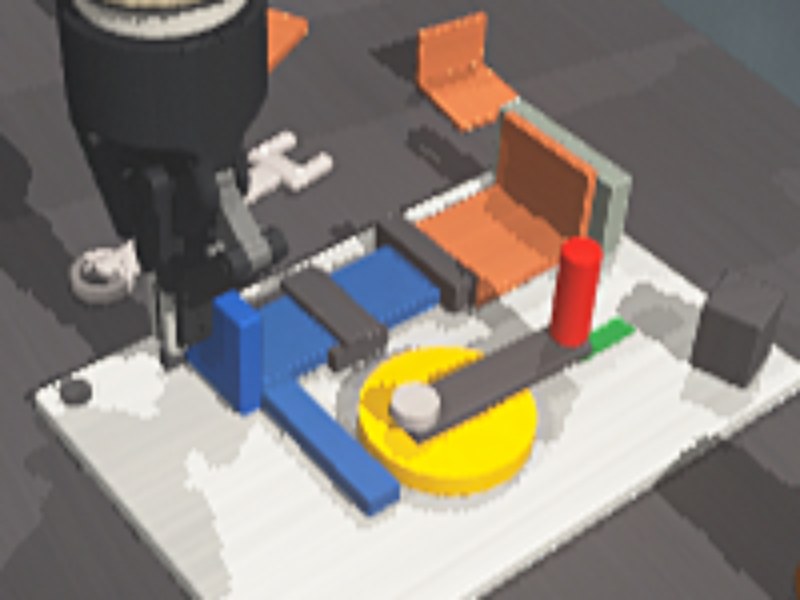

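View pics/t10.png

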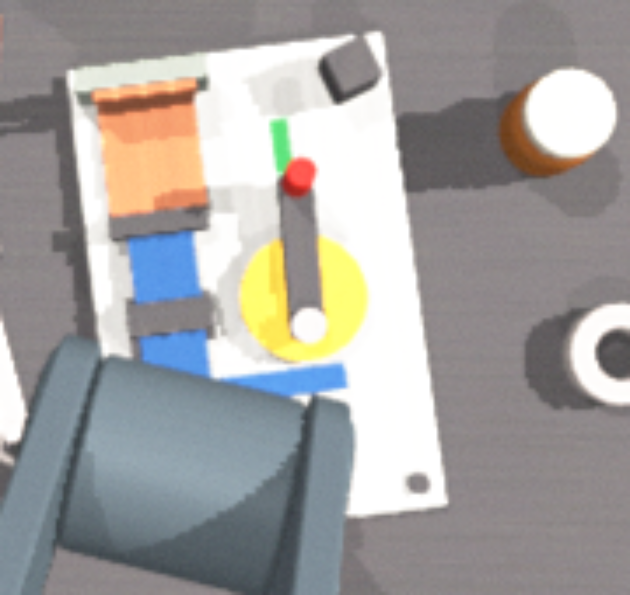

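The jaw is on the bracket and the bracket is nearly at the fence, but the force has not risen yet. I'll go on in 1 mm steps.

```bash

python3 -m inch '[[1,[-0.01,0,0],[0,0,0]],[1,[-0.01,0,0],[0,0,0]]]'
python3 -m inch '[[1,[-0.01,0,0],[0,0,0]],[1,[-0.01,0,0],[0,0,0]]]'
python3 -c "
from h import *
s=sense();print(fx(s['tcp_pos']),s['force'])
print('jaw',fx(ray('top',(240+155/3.5,140+222/3.5),.032)))"
```

```text
t: 12.1
tcp_pos: [0.5459, -0.0119, 0.0481]
tool_rot: [-0.058, 0.998, 0.0, -0.001]
force: [-4.3, 1.9, 2.6]
finger_gap: -0.005
t: 12.3
tcp_pos: [0.5462, -0.0118, 0.0481]
tool_rot: [-0.058, 0.998, 0.0, -0.002]
force: [-6.6, 0.3, 3.9]
finger_gap: 0.004
[-0.0576226   0.0808676   0.04807951] [-6.56535758  0.27188618  3.9472282 ]
jaw [0.07168445 0.08251203 0.032     ]
```

```bash

python3 -m inch '[[1,[-0.01,0,0],[0,0,0]],[1,[-0.01,0,0],[0,0,0]]]'
python3 -m inch '[[1,[-0.01,0,0],[0,0,0]],[1,[-0.01,0,0],[0,0,0]]]'
python3 -c "
from h import *
s=sense();print(fx(s['tcp_pos']),s['force'])"
```

```text
t: 12.5
tcp_pos: [0.5462, -0.0118, 0.0481]
tool_rot: [-0.058, 0.998, 0.0, -0.003]
force: [-8.7, -0.6, 5.2]
finger_gap: -0.0
t: 12.7
tcp_pos: [0.5462, -0.0118, 0.0481]
tool_rot: [-0.059, 0.998, 0.001, -0.004]
force: [-9.8, -0.9, 6.4]
finger_gap: -0.003
[-0.05764834  0.08092621  0.04807094] [-9.77889372 -0.90813577  6.4302986 ]
```

It has stopped dead while the force rises. A little more squeeze will square the bracket, then I back off.

```bash

python3 -m inch '[[1,[-0.02,0,0],[0,0,0]],[1,[-0.03,0,0],[0,0,0]],[1,[-0.04,0,0],[0,0,0]],[1,[-0.04,0,0],[0,0,0]],[1,[-0.04,0,0],[0,0,0]]]'
python3 -c "
from h import *
s=sense();print(fx(s['tcp_pos']),s['force'])"
```

```text
t: 13.2
tcp_pos: [0.5461, -0.0116, 0.048]
tool_rot: [-0.059, 0.998, 0.001, -0.008]
force: [-16.4, -5.7, 11.5]
finger_gap: 0.002
[-0.0576825   0.08110482  0.04796816] [-16.44418482  -5.65756419  11.46995076]
```

```bash

python3 -m inch '[[1,[0.05,0,0],[0,0,0]],[1,[0.2,0,0],[0,0,0]],[1,[0.5,0,0],[0,0,0]],[1,[0.5,0,-0.4],[0,0,0]],[1,[0.5,0,-0.8],[0,0,0]],[1,[0.9,0.4,-1],[0,0,0]],[1,[0.9,0.4,-1],[0,0,0]]]'
python3 -c "
from h import *
s=sense();print(fx(s['tcp_pos']),s['force'])
p,d=snapshot('side');cv2.imwrite('pics/s11.png',p);cv2.imwrite('pics/s11c.png',cv2.resize(p[150:300,200:400],None,fx=4,fy=4,interpolation=cv2.INTER_CUBIC))
p,d=snapshot('top');cv2.imwrite('pics/t11.png',p);cv2.imwrite('pics/t11c.png',cv2.resize(p[145:300,250:375],None,fx=3.8,fy=3.8,interpolation=cv2.INTER_CUBIC))"
```

```text
t: 13.9
tcp_pos: [0.4591, 0.0191, 0.1505]
tool_rot: [-0.058, 0.998, -0.0, 0.002]
force: [-1.2, -0.1, -1.1]
finger_gap: 0.001
[-0.14043947  0.12198031  0.15046987] [-1.24109222 -0.09689088 -1.09674592]
```

View pics/s11c.png

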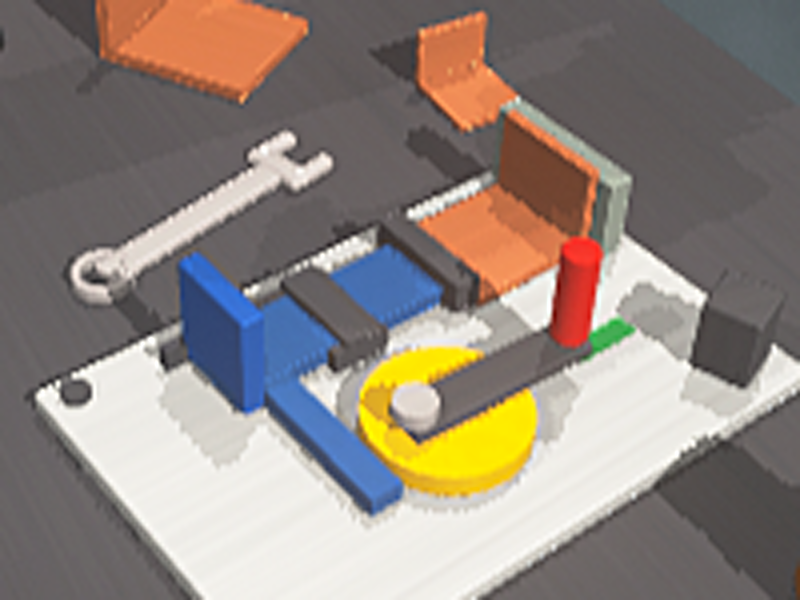

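View pics/t11c.png

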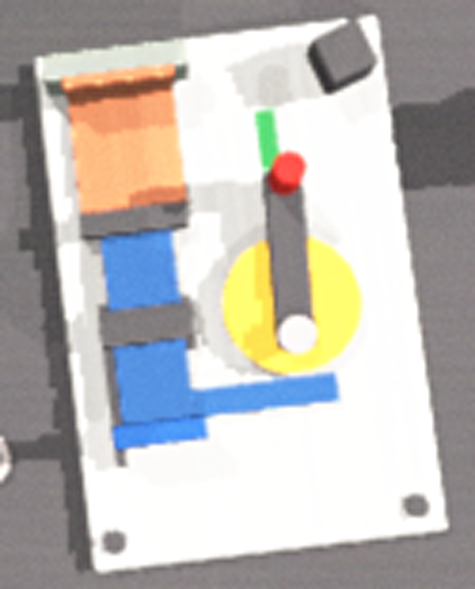

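The views show the slide forward, the flange against the fence, and the lever over the mark. I'll check the numbers.

```bash

python3 - <<'E'
from h import *
def blu(p):
    H=hsv(p);return (H[...,0]>100)&(H[...,0]<125)&(H[...,1]>120)
for nm in("t7","t11"):
    p=cv2.imread(f"pics/{nm}.png");m=blu(p)
    m[:,:255]=0;m[:,380:]=0;m[:205]=0;m[300:]=0
    if nm=="t7": m[279:]=0
    K,o,M=cam("top");v,u=np.nonzero(m)
    X=np.array([fx(ray("top",(a,b),.07)) for a,b in zip(u,v)]);k=(X[:,1]>.065)&(X[:,1]<.095)
    print(nm,"rear edge x at z70",np.sort(X[k,0])[:8].round(4))
    H=hsv(p);c=((H[...,0]>5)&(H[...,0]<16)&(H[...,1]>110));_,st,l=blob(c,(260,150,310,240))
    cs=max(cv2.findContours(l.astype(np.uint8),0,2)[0],key=cv2.contourArea)
    v,u=np.nonzero(l)
    X=np.array([fx(ray("top",(a,b),.018)) for a,b in zip(u,v)])
    # foot side edges and rear edge
    s=(X[:,0]<X[:,0].min()+.045)&(X[:,0]>X[:,0].min()+.008)
    xs=np.round(X[s,0]/.003);L=[(x*.003,X[s][xs==x,1].min(),X[s][xs==x,1].max()) for x in np.unique(xs)]
    L=np.array(L);print(" foot side slopes",np.polyfit(L[:,0],L[:,1],1)[0].round(3),np.polyfit(L[:,0],L[:,2],1)[0].round(3),"ymid",L[:,1:].mean().round(4),"xmin",X[:,0].min().round(4))
    F=np.array([fx(ray("top",(a,b),.062)) for a,b in zip(u,v)]);
    ys=np.round(F[:,1]/.004);L=np.array([(y*.004,F[ys==y,0].max()) for y in np.unique(ys)][1:-1]);print(" flange front edge (z62) x mean",L[:,1].mean().round(4),"slope",np.polyfit(L[:,0],L[:,1],1)[0].round(3))
    r=((H[...,0]<5)|(H[...,0]>175))&(H[...,1]>170);c,st,l=blob(r,(300,150,380,290));t=fx(ray("top",c,.084));print(" post",t.round(4))
a,b=cv2.imread("pics/top0.png"),cv2.imread("pics/t11.png")
for n,bx in dict(jar=(375,150,425,200),ring=(395,220,440,265),offcut=(330,148,352,172),wrench=(215,195,258,275)).items():
    x=cv2.cvtColor(a,6)[bx[1]:bx[3],bx[0]:bx[2]].astype(np.float32);y=cv2.cvtColor(b,6)[bx[1]:bx[3],bx[0]:bx[2]].astype(np.float32)
    print(n,cv2.phaseCorrelate(x,y))
E
```

```text
t7 rear edge x at z70 [-0.0823 -0.0821 -0.0819 -0.0817 -0.0815 -0.0813 -0.0811 -0.0808]
 foot side slopes 0.047 -0.25 ymid 0.078 xmin 0.0627
 flange front edge (z62) x mean 0.1303 slope 0.007
 post [0.0821 0.0006 0.084 ]Traceback (most recent call last):
  File "<stdin>", line 9, in <module>
  File "h.py", line 7, in ray
    K,o,M=cam(n);d=M@np.linalg.solve(K,[uv[0],uv[1],1.]);return o+d*(z-o[2])/d[2]
          ~~~^^^
  File "h.py", line 5, in cam
    c=camera_info(n);return c["K"],c["origin"],R.from_quat(c["orientation"]).as_matrix()
ValueError: time passes only in moves, steps and waits
```

```bash
sed -i 's/^import cv2,numpy as np/import cv2,functools,numpy as np/; s/^def cam(n):/@functools.cache\ndef cam(n):/' h.py
python3 - <<'E'
from h import *
def blu(p):
    H=hsv(p);return (H[...,0]>100)&(H[...,0]<125)&(H[...,1]>120)
for nm in("t7","t11"):
    p=cv2.imread(f"pics/{nm}.png");m=blu(p)
    m[:,:255]=0;m[:,380:]=0;m[:205]=0;m[300:]=0
    if nm=="t7": m[279:]=0
    v,u=np.nonzero(m)
    X=np.array([fx(ray("top",(a,b),.07)) for a,b in zip(u,v)]);k=(X[:,1]>.065)&(X[:,1]<.095)
    print(nm,"rear edge x at z70",np.sort(X[k,0])[:8].round(4))
    H=hsv(p);c=((H[...,0]>5)&(H[...,0]<16)&(H[...,1]>110));_,st,l=blob(c,(260,150,310,240))
    v,u=np.nonzero(l)
    X=np.array([fx(ray("top",(a,b),.018)) for a,b in zip(u,v)])
    print(" foot x min",X[:,0].min().round(4))
    F=np.array([fx(ray("top",(a,b),.062)) for a,b in zip(u,v)]);
    ys=np.round(F[:,1]/.004);L=np.array([(y*.004,F[ys==y,0].max()) for y in np.unique(ys)][1:-1]);print(" flange front edge (z62) x mean",L[:,1].mean().round(4),"slope",np.polyfit(L[:,0],L[:,1],1)[0].round(3))
    r=((H[...,0]<5)|(H[...,0]>175))&(H[...,1]>170);c,st,l=blob(r,(300,150,380,290));t=fx(ray("top",c,.084));print(" post",t.round(4))
a,b=cv2.imread("pics/top0.png"),cv2.imread("pics/t11.png")
for n,bx in dict(jar=(375,150,425,200),ring=(395,220,440,265),offcut=(330,148,352,172),wrench=(215,195,258,275)).items():
    x=cv2.cvtColor(a,6)[bx[1]:bx[3],bx[0]:bx[2]].astype(np.float32);y=cv2.cvtColor(b,6)[bx[1]:bx[3],bx[0]:bx[2]].astype(np.float32)
    print(n,cv2.phaseCorrelate(x,y))
d=cv2.imread("pics/s11.png")[165:240,290:370];cv2.imwrite("pics/s11d.png",cv2.resize(d,None,fx=8,fy=8,interpolation=cv2.INTER_CUBIC))
d=cv2.imread("pics/t11.png")[150:215,255:310];cv2.imwrite("pics/t11d.png",cv2.resize(d,None,fx=9,fy=9,interpolation=cv2.INTER_CUBIC))
E
```

```text
t7 rear edge x at z70 [-0.0823 -0.0821 -0.0819 -0.0817 -0.0815 -0.0813 -0.0811 -0.0808]
 foot x min 0.0627
 flange front edge (z62) x mean 0.1303 slope 0.007
 post [0.0821 0.0006 0.084 ]
t11 rear edge x at z70 [-0.0479 -0.0477 -0.0475 -0.0475 -0.0472 -0.0472 -0.047  -0.047 ]
 foot x min 0.0826
 flange front edge (z62) x mean 0.1491 slope -0.001
 post [0.082  0.0004 0.084 ]
jar ((-0.018355499799291408, 0.013161812087929547), 0.9640705953598022)
ring ((0.48475468940894473, 0.5566740105845405), 0.9676582444744346)
offcut ((0.008738582416595975, -0.00647792348235221), 1.0034683975908492)
wrench ((0.35631760540614366, -0.09331397434067412), 0.8913397905561659)
```

View pics/s11d.png

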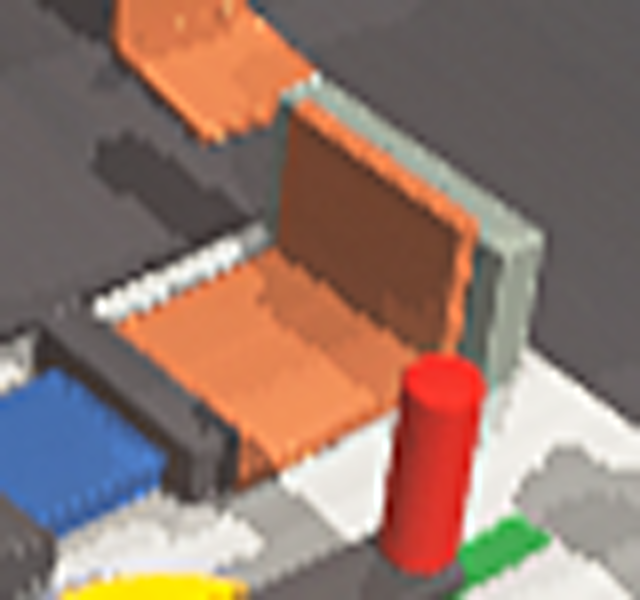

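View pics/t11d.png

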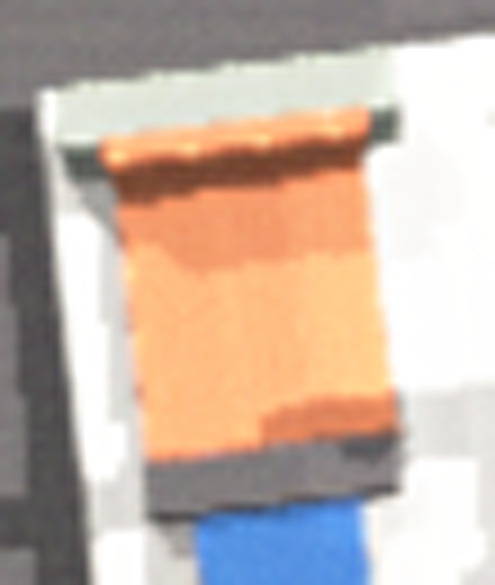

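The slide has travelled about 35 to 36 mm. The flange edge is at x 149 mm against the fence at 151, inside the calibration error, and it is parallel to the fence. The jaw sits on the foot and the lever is on the mark. The arm is clear, so I'm handing it in.

```bash
python3 -c "
from station import *
print(sense()['t']);print(sign_off())"
```

```text
14.0
the job is handed in; nothing more can be done
None
```

The job is done and handed in at 14.0 s: the lever lies over the green mark and the slide is home, with the bracket pressed against the fence. With the fingers closed, I pushed the red post round counter-clockwise to the mark. Then I pushed the blue slide forward by its plate until it stopped dead, squeezed to about 20 N, and backed the arm off clear of everything.

Last checks from the camera images:
- **Lever:** 0 to -0.02 rad from the top view and about -0.05 to -0.07 rad from the side view. Both are well inside the 0.3 rad limit. It did not move during the slide push.
- **Slide:** it moved about 34.5 mm from where it started, which puts it at about 35 to 36 mm of travel.
- **Bracket:** the flange is parallel to the fence (slope -0.001). Its edge measures at 149 mm against the fence at 151 mm, within the 2 mm calibration, and the push was blocked there. The jaw rests on the foot.
- **Jar and offcut:** they show no shift from the first picture.
- **Ring and wrench:** their image patches shifted by about 0.7 and 0.4 pixel. I put this down to arm shadows, since the gripper never came near them, but I did not check it further.

One jaw position I read by eye partway through the push came out low (72 mm). I put it down to picking the wrong pixel, and the final slide and bracket measurements do not bear it out.

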